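# Caliper check of a loose effects pedal

## Robot

A 6-joint arm with a two-finger parallel gripper is mounted at the origin on the work surface. World frame = base frame: x ahead of the robot, y to its left, z up, the work surface at z = 0. Lengths are in m, angles in rad, forces in N, time in s.
With the tool pointing down it reaches from about 0.325 to 0.85 m from the base axis. Payload 4.4 kg.
Tool frame: the origin (TCP) lies at the very end of the fingers, on their centre line; the grasp point (between the pads) lies 19 mm behind it (ctrl.hold_point_z is the distance from the TCP to the grasp point, in m); z points along the fingers, y is the line along which they close (so a half turn about z gives the same grasp; the last joint's range is limited). The gripper opens to 94 mm and grips with 3 to 60 N. Pads are 16 mm wide; open, the fingers measure 119 mm over their backs; the gripper's body (75 mm by 177 mm) begins 78 mm behind the grasp point.
Start: joints at [-1.325, 0.207, 1.542, -0, 1.393, -0.15], TCP at [0.222, -0.531, 0.205] pointing down, gripper open.
Joint ranges: [-2.73, 2.73], [-0.86, 2.22], [0.23, 2.46], [-1.11, 4.25], [0.08, 2.63], [-2.82, 2.82]. Speed limits (rad/s): [2.79, 2.79, 3.14, 3.14, 3.14, 3.14].

## Interface

Orientations are given as a 3x3 rotation matrix whose columns are the frame's x, y, z axes.
In Python, from workcell import ctrl gives the robot as it stands.
- The arm moves only by the tool servo_tool, never from a script. Its argument "motion" is a list of rows, each a list of 7 numbers: the opening, from 0 (shut) to 1 (fully open), then the shift along the tool's x, y, z in mm, then the turn, a rotation vector about the tool's x, y, z in rad. In form: [[jaw, tx, ty, tz, ax, ay, az], ...]. A call has 1 to 8 rows; each row is the pose to reach, as a shift and turn from the pose commanded when the call began, along the tool's axes at that moment; what a row does not reach only later rows make up. A row lasts 1/8 s, in which the tool goes at most 62.5 mm and 10.7 degrees, less where a joint would pass 70% of its speed; a pose out of reach is approached as far as the arm can. A call with a gripper value outside its range is refused whole. The fingers move at their own pace and stop on an object; "grip_force" is the grip in N (left out, the last holds). Time passes only in rows, so rows that repeat a pose let the fingers close. It gives the time, the measured TCP pose, the force, the opening and the grip force at its end, in the units of the state.
- ctrl.sense(): the state, without advancing time (a new reading comes with each control period).
- ctrl.capture(name): name is "scene" or "top" or "wrist"; returns a dict with "pixels" (480x640x3 uint8, red, green, blue), "fx", "fy", "cx", "cy" (pixels), "eye" and "orientation" of the camera in the world. Camera axes: x right, y down, z forward; pixel columns grow to the right and rows downward; lengths in m; the calibration is good to about 2 mm. A picture is of the moment at which its call begins. There is no depth.
- ctrl.hand_in(): hands the job in; it is judged then, once.
The state is a dict: "time_s": time; "qpos": joint angles; "qvel": joint speeds; "effort": joint torques, N m; "tcp_pos": TCP position; "orientation": TCP orientation; "contact_force": force on the tool from outside, world axes, zero at the start; "torque": the same for the moment, N m; "width": finger opening in m; "gripper_force": force on a finger pad.
Only numpy, scipy, OpenCV 4.12 (cv2) and the standard library are available. Lean on these libraries where they do the work, as an engineer would, in place of code of your own. Each camera call takes 0.05 s, during which the arm holds its last target. There are 200 camera calls.

## Task

Take the loose tremolo pedal off the slanted pedal board and set it down, without dropping it, flat on the plate of the bench caliper, lengthwise between the jaws. Let go of it, then slide the near jaw shut until it presses the pedal against the sprung anvil with a contact force of 4 to 20 N, and finally fold the lock lever on the jaw down. Leave the tweezers where they lie.

Things in the scene. Friction and masses are not known exactly. Their poses are not given: they have to be found in the camera images.
- pedal: Loose tremolo pedal: metal box 95 (x) by 50 (y) by 45 mm (z), 0.3 kg; two knobs near its +x end and a foot switch near -x stand 10 mm above its top. Origin: centre of its underside; z out of its top. Starts on the slanted deck between two larger fixed pedals, so tilted 30 degrees. Take it across its 50 mm width.
- board: Fixed black pedal board, 300 mm wide (y); origin on the table under the deck's centre (55 mm up). The deck rises 30 degrees towards +x; its normal is (-0.5, 0, 0.866) in this frame. A ledge 14 mm proud runs along the low edge. Fixed pedals 115 long, 60 wide, 58 mm tall with knobs, centred 113 mm to either side; 48 mm or more free beside the loose one.
- gauge: Fixed bench caliper. Origin: on the table under the centre of its plate (250 along x, 80 along y, top 10 mm up). x: measuring direction, from the sliding jaw (near the robot) to the anvil. Anvil face at x = 80 mm at rest, jaw face at x = -70 mm + jaw travel, both centred on y = 0. With the 95 mm pedal just touching both, jaw travel is 55 mm.
- jaw_face (a point): Contact strip low on the sliding jaw's face, 50 mm wide (y), 14 mm tall, 3 mm proud; this point is the centre of its face, 20 mm above the table; x towards the anvil. The whole jaw (plate and dark steel block) is 30 mm thick (x) and its top is 62 mm above the table; the lock lever is on top.
- anvil_face (a point): Sprung anvil: upright aluminium plate 50 mm wide (y), 41 mm tall, before the fixed end block, with a contact strip 14 mm tall low on its face; this point is the centre of the strip's face, 20 mm above the table; x points away from the sliding jaw.
- jaw_back (a point): Centre of the flat back of the sliding jaw (60 wide, 51 mm tall; 36.5 mm above the table, 30 mm behind its face): push here along the gauge's +x. The raised lock lever stands above, so lean the tool back some 35 degrees, gripper body away from the caliper.
- jaw (a joint): Travel of the sliding jaw towards the anvil in m: 0 fully open, starts at 0 to 0.025, grows as it shuts, stop at 0.080. Slides with about 6 N of friction and stays where it is left.
- anvil (a joint): How far the anvil is pushed back, in m: 0 at rest, stop at 0.012. Spring of 1.2 N per mm, so 0.004 to 0.010 is 4.8 to 12 N; past the stop the force climbs steeply.
- lock (a joint): Lock lever in rad: 0 to 0.15 at the start (about 45 degrees up), 0.785 right down. Aluminium bar 80 long, 14 wide, 10 mm thick; pivot in the gauge's frame at x = -85 mm + jaw travel, y = -26, z = 68 mm, axis along x. It points to +y and folds down that way onto the jaw's top; pressing it down from above takes 2 to 3 N.
- lock_tip (a point): Free end of the lock lever, on the bar's centre line, 80 mm from the pivot.
- tweezers: Bystander: steel tweezers about 145 mm long, 8 mm high, lying loose on the bench near the robot; origin at mid-length on the table.

How it is judged:
On the way, in this order (a step that is already met when the one before it is completed fails the run):
1. The pedal stands flat, controls up, on the caliper's plate between the jaws, lengthwise along the caliper, within 14 mm of its midline, and the fingers have let go of it; the lock lever is still up (y of pedal in the frame of gauge between -0.014 and 0.014 m and z of pedal in the frame of gauge between 0.006 and 0.014 m and x of pedal in the frame of gauge between -0.02 and 0.05 m and angle between pedal's own z axis and vertical below 0.09 rad and angle between the x axis of pedal and the x axis of gauge, either way round below 0.15 rad and contact force between the fingers and pedal below 0.3 N and value of joint lock below 0.4 rad), for 0.2 s.
2. The sliding jaw presses the pedal against the anvil: at least 4 N at both jaw and anvil for 0.3 s, the fingers not holding the pedal (contact force between each of jaw, anvil and pedal above 4 N and contact force between the fingers and pedal below 0.3 N), for 0.3 s.
3. The lock lever is folded down to within 0.1 rad of its stop (value of joint lock above 0.685 rad), for 0.2 s.
At the end, for the whole second after the job is handed in: The pedal rests flat (within 5 degrees) on the caliper's plate, lengthwise (within 8 degrees) and within 14 mm of the midline, let go of, still gripped between jaw and anvil with at least 2 N at each; the lock lever is down to within 0.1 rad of its stop; the pedal is at rest (y of pedal in the frame of gauge between -0.014 and 0.014 m and z of pedal in the frame of gauge between 0.006 and 0.014 m and x of pedal in the frame of gauge between -0.02 and 0.05 m and angle between pedal's own z axis and vertical below 0.09 rad and angle between the x axis of pedal and the x axis of gauge, either way round below 0.15 rad and contact force between each of jaw, anvil and pedal above 2 N and value of joint lock above 0.685 rad and linear speed of pedal below 0.01 m/s and contact force between the fingers and pedal below 0.3 N); the robot touches nothing.
It fails at once if The jaw presses on the pedal with more than 20 N (contact force between jaw and pedal above 20 N).
It fails at once if The pedal is dropped or slammed onto the caliper (faster than 0.45 m/s there) (horizontal distance between pedal and gauge below 0.12 m and height (world z) of pedal below 0.05 m and linear speed of pedal above 0.45 m/s).
It fails at once if The tweezers are moved by more than 15 mm (distance of tweezers from where it was at the start of the episode above 0.015 m).
It also fails if it takes over 69 s, if anything falls off the work surface, if the arm or the gripper's body presses on something with over 40 N, if the wrist force passes 120 N, or if a joint passes its speed limit or range.

## Working session

There is one attempt and no reset: what is moved stays moved. The work goes in short steps, Python scripts to look and compute and a tool call to move; the robot and the scene stay as the last step left them, time stands still between calls to the robot, and variables do not carry over. Pictures are saved under pics/ and viewed, at most 10 in all, crops included, and the job is handed in when it is done.

Besides the shell and the picture viewer there is one more tool, called after ">>>" in YAML: its name, and indented under it one key for each argument. servo_tool: Moves the arm, as the interface text tells. Its arguments: {"type":"object","properties":{"motion":{"type":"array","items":{"type":"array","items":{"type":"number"}}},"grip_force":{"type":"number"}},"required":["motion"]}

```bash
ls; mkdir -p pics; cat > h.py <<'E'
import numpy as np, cv2
from workcell import ctrl
def snap(n,f):
    c=ctrl.capture(n); cv2.imwrite(f,np.ascontiguousarray(c["pixels"][:,:,::-1])); np.savez(f[:-4],**{k:c[k] for k in("fx","fy","cx","cy","eye","orientation")},pixels=c["pixels"]); return c
E
python3 - <<'E'
from h import *
for n in("scene","top","wrist"):
    c=snap(n,f"pics/{n}0.png"); print(n,c["fx"],c["fy"],c["cx"],c["cy"],c["eye"],np.round(c["orientation"],3).tolist())
print(ctrl.sense()); print(ctrl.hold_point_z)
E
```

```text
pics
scene 502.90961482494095 502.90961482494095 316.5130600804667 237.31486778840573 [1.1140972  0.28930019 0.78714973] [[-0.446, 0.668, -0.595], [0.895, 0.333, -0.297], [-0.0, -0.665, -0.747]]
top 560.7570183436819 560.7570183436819 321.4068994891058 238.69642367379592 [0.47660342 0.02322278 1.16932119] [[0.018, -0.997, 0.07], [-0.999, -0.02, -0.027], [0.028, -0.069, -0.997]]
wrist 353.5774638825425 353.5774638825425 321.81052290651064 234.3363591891251 [ 0.29922512 -0.49810005  0.38293012] [[0.385, -0.884, -0.265], [-0.923, -0.369, -0.109], [-0.002, 0.286, -0.958]]
{'time_s': 0.15, 'qpos': array([-1.32553669e+00,  2.07195173e-01,  1.54260571e+00,  1.72127698e-05,
        1.39348592e+00, -1.50469287e-01]), 'qvel': array([ 0.00183219, -0.00302194, -0.00500917, -0.00060936,  0.00106897,
        0.0002157 ]), 'effort': array([ 1.40341735e-04, -3.71317506e+01, -2.81811726e+01,  6.99991803e-02,
        3.27719038e-02, -8.96450001e-05]), 'tcp_pos': array([ 0.22151296, -0.52995839,  0.20458358]), 'orientation': array([[ 9.22717054e-01,  3.85477733e-01, -3.94918035e-04],
       [ 3.85477840e-01, -9.22715623e-01,  1.64756689e-03],
       [ 2.70703308e-04, -1.67247022e-03, -9.99998565e-01]]), 'contact_force': array([-0.37366181,  0.03068411, -0.65650345]), 'torque': array([-0.01412991,  0.00736589,  0.04930514]), 'gripper_force': 0.0, 'width': 0.09395920261226187}
0.0188
```

View pics/top0.png

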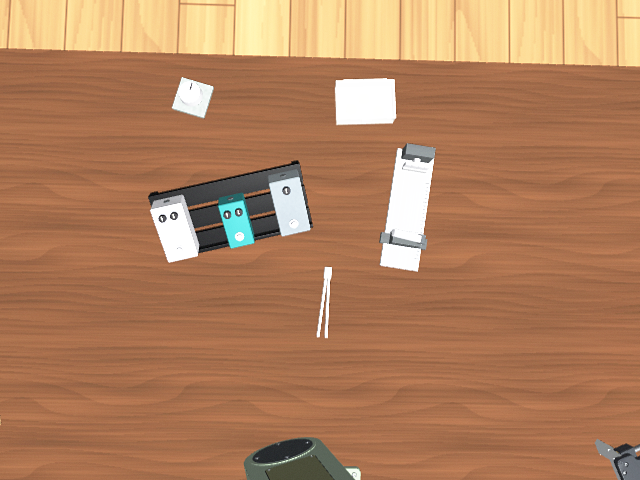

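View pics/scene0.png

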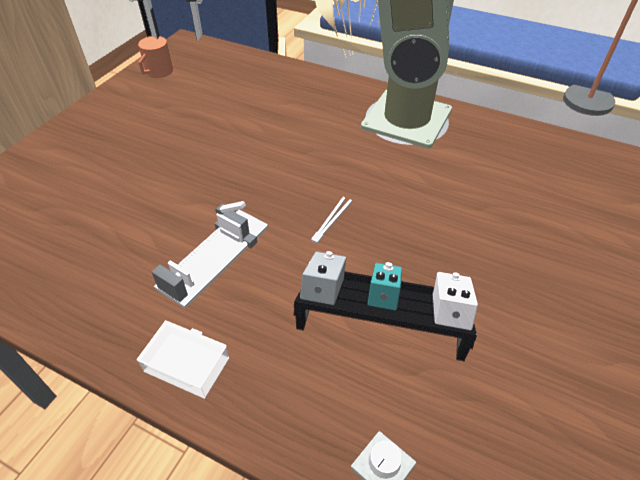

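```bash
python3 - <<'E'
from h import *
t=cv2.imread("pics/top0.png"); s=cv2.imread("pics/scene0.png")
def cr(i,x,y,w,h,k): return cv2.resize(i[y:y+h,x:x+w],None,fx=k,fy=k,interpolation=cv2.INTER_CUBIC)
# tiles 400x300
a=cr(t,205,180,80,75,4)   # pedal 320x300
b=cr(t,368,135,80,150,4) # 320x600
c=cr(s,350,250,80,75,4)
d=cr(s,145,195,130,115,4) #520x460
m=np.zeros((600,800,3),np.uint8)
e=np.vstack([a,c]); m[:,:320]=e; m[:,320:640]=b
cv2.imwrite("pics/m1.png",m[:, :640]); cv2.imwrite("pics/m2.png",cr(s,145,195,130,115,5))
E
```

```text
(no output)
```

View pics/m1.png

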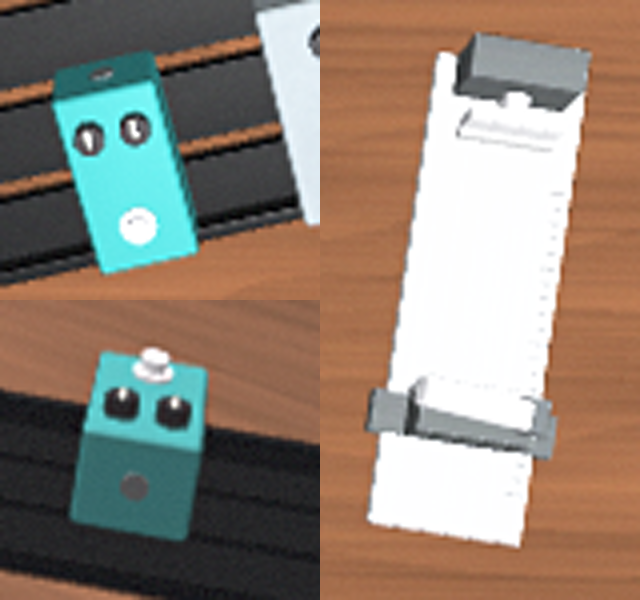

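View pics/m2.png

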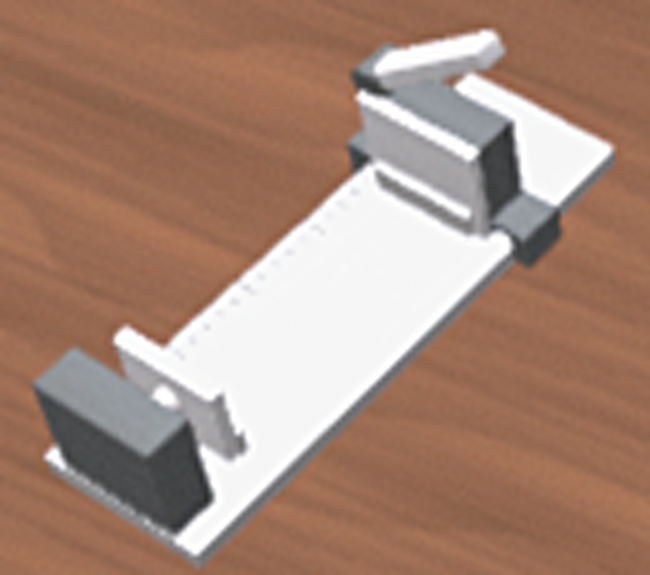

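```bash
cat >> h.py <<'E'
from scipy.optimize import least_squares
from scipy.spatial.transform import Rotation as R
def proj(c,P):
    q=(np.atleast_2d(P)-c["eye"])@c["orientation"]; return np.c_[c["fx"]*q[:,0]/q[:,2]+c["cx"],c["fy"]*q[:,1]/q[:,2]+c["cy"]]
E
python3 - <<'E'
from h import *
T=np.load("pics/top0.npz"); S=np.load("pics/scene0.npz")
def px(p,o,k): return np.array(o)+(np.array(p,float)+.5)/k-.5
pt=px([(55,102),(157,80),(104,272),(197,252),(53,72),(152,53)],(205,180),4)
Pt=np.array([(47.5,25,45),(47.5,-25,45),(-47.5,25,45),(-47.5,-25,45),(47.5,25,0),(47.5,-25,0)])/1e3
ps=px([(101,53),(207,67),(84,135),(198,152),(71,220),(187,240)],(350,250),4)
Ps=np.array([(-47.5,-25,45),(-47.5,25,45),(47.5,-25,45),(47.5,25,45),(47.5,-25,0),(47.5,25,0)])/1e3
def rot(v): return R.from_euler("ZYX",[v[3],v[4],v[5]]).as_matrix()
def f(v):
    M=rot(v); return np.r_[(proj(T,Pt@M.T+v[:3])-pt).ravel(),(proj(S,Ps@M.T+v[:3])-ps).ravel()]
r=least_squares(f,[.5,.15,.05,.2,-.5,0]); print("pedal",r.x.round(4),np.round(r.fun.reshape(-1,2),1).tolist())
gt=px([(117,52),(48,522),(200,547)],(368,135),4); Gt=np.array([(125,40,10),(-125,40,10),(-125,-40,10)])/1e3
gs=px([(45,455),(190,548),(613,150),(470,75)],(145,195),5); Gs=np.array([(125,-40,10),(125,40,10),(-125,40,10),(-125,-40,10)])/1e3
js=px([(375,170),(473,215)],(145,195),5)
def g(v):
    M=R.from_euler("z",v[2]).as_matrix(); t=np.array([v[0],v[1],v[4]]); J=np.array([(v[3]-.07,-.025,.027),(v[3]-.07,.025,.027)])
    return np.r_[(proj(T,Gt@M.T+t)-gt).ravel(),(proj(S,Gs@M.T+t)-gs).ravel(),(proj(S,J@M.T+t)-js).ravel()]
r=least_squares(g,[.5,-.15,-.1,.01,0]); print("gauge x y yaw travel z",r.x.round(4),np.round(r.fun.reshape(-1,2),1).tolist())
# tweezers
for uv in [(328,268),(318,337),(327,338)]:
    d=T["orientation"]@[(uv[0]-T["cx"])/T["fx"],(uv[1]-T["cy"])/T["fy"],1]; print("tw",(T["eye"]+d*(0.004-T["eye"][2])/d[2]).round(3))
E
```

```text
pedal [ 0.5973  0.1654  0.0454  0.2343 -0.5187  0.0376] [[-0.7, 0.4], [-0.3, -0.0], [-0.7, 1.6], [1.0, 0.8], [-0.2, -0.4], [-0.0, -1.3], [-0.2, -0.4], [0.4, -0.1], [-1.0, -1.2], [0.5, -1.0], [-0.6, 1.7], [-0.2, 1.3]]
gauge x y yaw travel z [ 0.6237 -0.1875 -0.1435  0.0197 -0.003 ] [[0.9, 0.3], [-0.0, -0.2], [-0.1, -0.3], [-0.2, -0.1], [1.0, 1.2], [0.4, -0.1], [0.2, -0.3], [0.2, -1.1], [-1.0, 0.2]]
tw [ 0.497 -0.023  0.004]
tw [ 0.355 -0.005  0.004]
tw [ 0.353 -0.023  0.004]
```

```bash
cat >> h.py <<'E'
def ori(yaw,lean):  # tool x forward at yaw, fingers leaning forward by lean
    return R.from_euler("ZYX",[yaw,-lean,np.pi]).as_matrix()
def rel(p,M,hold=False):
    s=ctrl.sense(); O=s["orientation"]; p=np.array(p)-(M[:,2]*-ctrl.hold_point_z if hold else 0)
    print("tcp",s["tcp_pos"].round(4),"target",p.round(4),"shift mm",((p-s["tcp_pos"])@O*1e3).round(1),"rot",R.from_matrix(O.T@M).as_rotvec().round(3),"F",s["contact_force"].round(1),"w",s["width"].round(4))
E
python3 - <<'E'
from h import *
M=ori(.234,.5236); print(M.round(3))
p=np.array([.5973,.1654,.0454])-M[:,2]*.145
rel(p,M,True)
E
```

```text
[[ 0.842  0.232  0.486]
 [ 0.201 -0.973  0.116]
 [ 0.5    0.    -0.866]]Traceback (most recent call last):
  File "<stdin>", line 4, in <module>
  File "h.py", line 13, in rel
    print("tcp",s["tcp_pos"].round(4),"target",p.round(4),"shift mm",((p-s["tcp_pos"])@O*1e3).round(1),"rot",R.from_matrix(O.T@M).as_rotvec().round(3),"F",s["contact_force"].round(1),"w",s["width"].round(4))
                                                                                                                                                                                           ^^^^^^^^^^^^^^^^
AttributeError: 'float' object has no attribute 'round'
```

```bash
sed -i 's/s\["width"\].round(4)/round(s["width"],4)/' h.py; python3 - <<'E'
from h import *
M=ori(.234,.5236)
p=np.array([.5973,.1654,.0454])-M[:,2]*.145
rel(p,M,True)
E
```

```text
tcp [ 0.2215 -0.53    0.2046] target [0.5359 0.1508 0.1547] shift mm [ 552.5 -506.8   50.9] rot [-0.044  0.522  0.158] F [-0.4  0.  -0.7] w 0.094
```

>>> servo_tool:
  motion:
    - [1,55,-50,-60,-0.004,0.05,0.015]
    - [1,552,-507,-40,-0.044,0.522,0.158]
    - [1,552,-507,-40,-0.044,0.522,0.158]
    - [1,552,-507,-40,-0.044,0.522,0.158]
    - [1,552,-507,-40,-0.044,0.522,0.158]
    - [1,552,-507,-40,-0.044,0.522,0.158]
    - [1,552,-507,-40,-0.044,0.522,0.158]
    - [1,552,-507,-40,-0.044,0.522,0.158]

```text
time_s: 1.15
tcp_pos: [0.4255, -0.0877, 0.2453]
orientation: [[0.842, 0.23, 0.488], [0.2, -0.973, 0.113], [0.501, 0.002, -0.866]]
contact_force: [1.4, -0.3, 0.2]
width: 0.0939
gripper_force: 0.0
```

```bash
python3 - <<'E'
from h import *
M=ori(.234,.5236)
p=np.array([.5973,.1654,.0454])-M[:,2]*.145
rel(p,M,True)
E
```

```text
tcp [ 0.4255 -0.0877  0.2453] target [0.5359 0.1508 0.1547] shift mm [  95.3 -206.9  159.2] rot [ 0.003 -0.001 -0.001] F [ 1.4 -0.3  0.2] w 0.0939
```

>>> servo_tool:
  motion:
    - [1,25,-60,0,0,0,0]
    - [1,50,-110,20,0,0,0]
    - [1,75,-160,60,0,0,0]
    - [1,95,-200,110,0,0,0]
    - [1,95,-200,145,0,0,0]
    - [1,95,-200,145,0,0,0]
    - [1,95,-200,145,0,0,0]

```text
time_s: 2.02
tcp_pos: [0.5295, 0.1408, 0.1673]
orientation: [[0.842, 0.231, 0.487], [0.201, -0.973, 0.114], [0.5, 0.002, -0.866]]
contact_force: [0.1, -0.1, 1.3]
width: 0.0937
gripper_force: 0.0
```

```bash
python3 - <<'E'
from h import *
c=snap("wrist","pics/w1.png")
M=ori(.234,.5236)
p=np.array([.5973,.1654,.0454])-M[:,2]*.145
rel(p,M,True)
E
```

```text
tcp [0.5301 0.1404 0.1684] target [0.5359 0.1508 0.1547] shift mm [ 0.1 -8.8 15.8] rot [ 0.003 -0.002 -0.   ] F [ 0.4 -0.2 -0.3] w 0.0937
```

View pics/w1.png

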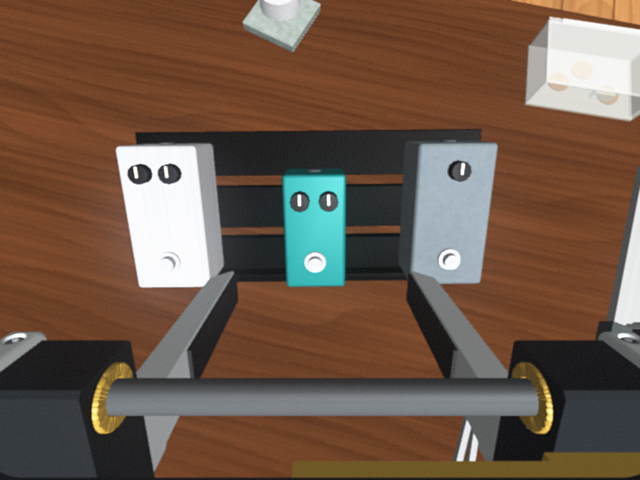

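```bash
python3 - <<'E'
from h import *
T=np.load("pics/top0.npz"); S=np.load("pics/scene0.npz"); W=np.load("pics/w1.npz")
def px(p,o,k): return np.array(o)+(np.array(p,float)+.5)/k-.5
pt=px([(55,102),(157,80),(104,272),(197,252),(53,72),(152,53)],(205,180),4)
Pt=np.array([(47.5,25,45),(47.5,-25,45),(-47.5,25,45),(-47.5,-25,45),(47.5,25,0),(47.5,-25,0)])/1e3
ps=px([(101,53),(207,67),(84,135),(198,152),(71,220),(187,240)],(350,250),4)
Ps=np.array([(-47.5,-25,45),(-47.5,25,45),(47.5,-25,45),(47.5,25,45),(47.5,-25,0),(47.5,25,0)])/1e3
pw=np.array([(284,174),(345,172),(286,287),(345,286)],float); Pw=Pt[:4]
def f(v,w=(1,1,1)):
    M=R.from_euler("ZYX",[v[3],-.5236,0]).as_matrix(); e=lambda c,P,p:(proj(c,P@M.T+v[:3])-p).ravel()
    return np.r_[w[0]*e(T,Pt,pt),w[1]*e(S,Ps,ps),w[2]*e(W,Pw,pw)]
for w in [(1,1,1),(1,1,0),(0,0,1),(0,1,1)]:
    r=least_squares(f,[.6,.16,.05,.2],args=(w,)); print(w,r.x.round(4),"rms",np.sqrt(np.mean(r.fun**2)).round(2)); 
    if w==(1,1,1): v=r.x; print(r.fun.reshape(-1,2).round(1).tolist())
M=ori(v[3],.5236); rel(v[:3]-M[:,2]*.025,M,True)
E
```

```text
(1, 1, 1) [0.5991 0.1634 0.0469 0.2487] rms 1.11
[[-0.7, -0.3], [-0.3, -0.7], [-0.1, 0.8], [1.5, 0.0], [0.4, -1.3], [0.6, -2.2], [-1.1, -0.8], [-0.5, 0.2], [-1.2, -1.7], [0.2, -0.8], [-1.6, 1.2], [-1.3, 1.5], [-3.4, 0.1], [0.5, 1.2], [-0.2, 0.1], [-0.2, 0.2]]
(1, 1, 0) [0.5977 0.1643 0.0454 0.2489] rms 0.76
(0, 0, 1) [0.5999 0.1628 0.0455 0.2428] rms 0.53
(0, 1, 1) [0.5993 0.1633 0.047  0.2494] rms 0.93
tcp [0.5301 0.1404 0.1684] target [0.5961 0.1626 0.0523] shift mm [  1.7  -6.6 135.2] rot [ 0.01  -0.002 -0.013] F [ 0.4 -0.2 -0.3] w 0.0937
```

>>> servo_tool:
  motion:
    - [1,1.5,-7,10,0.01,-0.002,-0.01]
    - [1,1.5,-7,50,0.01,-0.002,-0.01]
    - [1,1.5,-7,90,0.01,-0.002,-0.01]
    - [1,1.5,-7,115,0.01,-0.002,-0.01]
    - [1,1.5,-7,125,0.01,-0.002,-0.01]
    - [1,1.5,-7,134,0.01,-0.002,-0.01]
    - [1,1.5,-7,134,0.01,-0.002,-0.01]

```text
time_s: 2.95
tcp_pos: [0.5948, 0.1635, 0.0519]
orientation: [[0.841, 0.245, 0.483], [0.211, -0.97, 0.124], [0.499, -0.002, -0.867]]
contact_force: [0.4, -0.1, -0.2]
width: 0.0943
gripper_force: 0.0
```

```bash
python3 - <<'E'
from h import *
M=ori(.245,.5236); rel(np.array([.5995,.163,.046])-M[:,2]*.025,M,True)
E
```

```text
tcp [0.5948 0.1635 0.0519] target [0.5965 0.1622 0.0514] shift mm [0.9 1.6 1.1] rot [-0.003  0.002  0.001] F [ 0.4 -0.1 -0.2] w 0.0943
```

>>> servo_tool:
  motion:
    - [0.4,1,1.5,0.5,0,0,0]
    - [0.4,1,1.5,0.5,0,0,0]
    - [0.4,1,1.5,0.5,0,0,0]
    - [0.4,1,1.5,0.5,0,0,0]
    - [0.4,1,1.5,0.5,0,0,0]
    - [0.4,1,1.5,0.5,0,0,0]
  grip_force: 35

```text
time_s: 3.7
tcp_pos: [0.5958, 0.1626, 0.0516]
orientation: [[0.841, 0.245, 0.482], [0.211, -0.97, 0.124], [0.498, -0.002, -0.867]]
contact_force: [-1.4, 1.3, 2.4]
width: 0.0498
gripper_force: 35.0
```

>>> servo_tool:
  motion:
    - [0.4,0,0,-8,0,0,0]
    - [0.4,0,0,-25,0,0,0]
    - [0.4,0,0,-55,0,0,0]
    - [0.4,0,0,-90,0,0,0]
    - [0.4,0,0,-125,0,0,0]
    - [0.4,0,0,-150,0,0,0]
    - [0.4,0,0,-160,0,0,0]
    - [0.4,0,0,-160,0,0,0]

```text
time_s: 4.7
tcp_pos: [0.5181, 0.1425, 0.1899]
orientation: [[0.841, 0.245, 0.482], [0.211, -0.97, 0.123], [0.497, -0.002, -0.868]]
contact_force: [0.5, -0.1, -4.0]
width: 0.0499
gripper_force: 35.0
```

```bash
python3 - <<'E'
from h import *
c=snap("wrist","pics/w2.png")
G=np.array([.6237,-.1875]); y=-.1435
M=ori(y,0); g=R.from_euler("z",y).as_matrix()
p=np.r_[G,0]+g@[.02,0,.01+.025]
print(p)
rel(p+[0,0,.15],M,True); rel(p,M,True)
E
```

```text
[ 0.64349443 -0.19036016  0.035     ]
tcp [0.5179 0.1425 0.1891] target [ 0.6435 -0.1904  0.1662] shift mm [ 24.1 353.5  39.1] rot [-0.104 -0.512  0.381] F [-0.3 -0.5 -4.3] w 0.0498
tcp [0.5179 0.1425 0.1891] target [ 0.6435 -0.1904  0.0162] shift mm [-50.4 353.9 169.4] rot [-0.104 -0.512  0.381] F [-0.3 -0.5 -4.3] w 0.0498
```

View pics/w2.png

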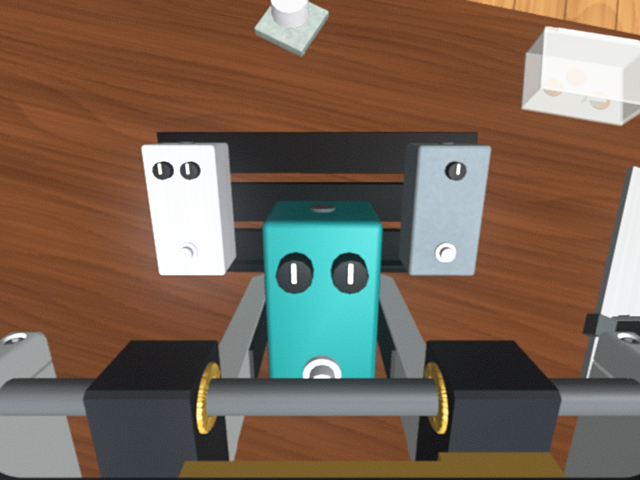

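>>> servo_tool:
  motion:
    - [0.4,20,20,-30,0,-0.05,0]
    - [0.4,30,70,-30,-0.02,-0.15,0.08]
    - [0.4,40,130,-25,-0.04,-0.26,0.16]
    - [0.4,45,190,-20,-0.06,-0.36,0.24]
    - [0.4,49,250,-12,-0.08,-0.45,0.32]
    - [0.4,49,310,-4,-0.104,-0.512,0.381]
    - [0.4,49,353,-4,-0.104,-0.512,0.381]
    - [0.4,49,353,-4,-0.104,-0.512,0.381]

```text
time_s: 5.75
tcp_pos: [0.6446, -0.1935, 0.2135]
orientation: [[0.989, -0.147, -0.001], [-0.147, -0.989, 0.0], [-0.001, -0.0, -1.0]]
contact_force: [-0.7, 0.8, -3.5]
width: 0.0499
gripper_force: 35.0
```

```bash
python3 - <<'E'
from h import *
W=np.load("pics/w2.npz")
c=snap("wrist","pics/w3.png")
y=-.1435; M=ori(y,0); rel([.6435,-.1904,.235],M,True)
E
```

```text
tcp [ 0.6442 -0.1912  0.214 ] target [ 0.6435 -0.1904  0.2162] shift mm [-0.8 -0.6 -2.2] rot [-0.002  0.001 -0.002] F [-0.3  0.3 -3.9] w 0.0498
```

View pics/w3.png

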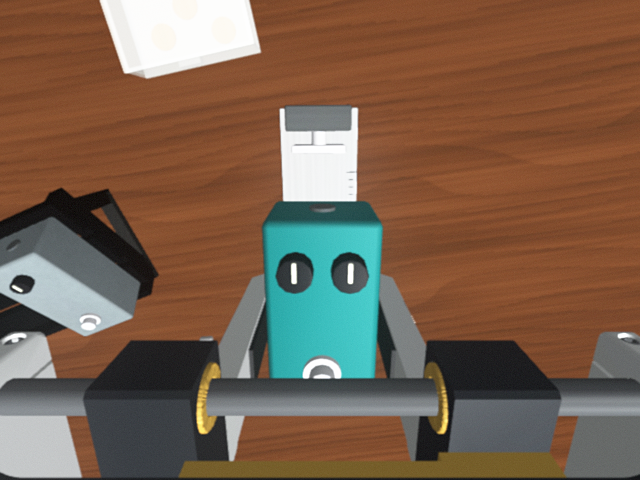

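```bash
python3 - <<'E'
from h import *
W=np.load("pics/w3.npz"); s=ctrl.sense(); O=s["orientation"]; tcp=s["tcp_pos"]
def f(v):
    P=np.array([(v[0]+47.5,v[2]-25,v[1]-45),(v[0]+47.5,v[2]+25,v[1]-45),(v[0]+47.5,v[2]-25,v[1]),(v[0]+47.5,v[2]+25,v[1])])/1e3
    return (proj(W,P@O.T+tcp)-[(264,224),(381,223),(274,203),(371,203)]).ravel()
r=least_squares(f,[0,6,0]); print("in hand x,zbottom,y mm",r.x.round(1),r.fun.round(1))
def pt(uv,z):
    d=W["orientation"]@[(uv[0]-W["cx"])/W["fx"],(uv[1]-W["cy"])/W["fy"],1]; return W["eye"]+d*(z-W["eye"][2])/d[2]
G=np.array([.6237,-.1875,0]); g=R.from_euler("z",-.1435).as_matrix()
for n,uv,z in [("FL",(279.5,108),.01),("FR",(358,108),.01),("L200",(283,200),.01),("R200",(356.5,200),.01),("anvL",(292,149),.056),("anvR",(345,149),.056)]: 
    print(n,((pt(uv,z)-G)@g*1e3).round(1))
E
```

```text
in hand x,zbottom,y mm [-0.8 10.1  2.9] [-1.1  0.1  1.4  0.7  2.1 -0.4 -2.5 -0.7]
FL [125.9  39.5  10. ]
FR [125.5 -40.5  10. ]
L200 [30.8 39.3 10. ]
R200 [ 30.4 -41.2  10. ]
anvL [87.7 24.1 56. ]
anvR [ 87.4 -24.9  56. ]
```

>>> servo_tool:
  motion:
    - [0.4,0,-1.5,25,0,0,0]
    - [0.4,0,-1.5,65,0,0,0]
    - [0.4,0,-1.5,110,0,0,0]
    - [0.4,0,-1.5,145,0,0,0]
    - [0.4,0,-1.5,168,0,0,0]
    - [0.4,0,-1.5,180,0,0,0]
    - [0.4,0,-1.5,184,0,0,0]
    - [0.4,0,-1.5,184,0,0,0]

```text
time_s: 6.8
tcp_pos: [0.6457, -0.1882, 0.0341]
orientation: [[0.99, -0.142, 0.003], [-0.142, -0.99, -0.001], [0.004, 0.0, -1.0]]
contact_force: [-0.1, 0.4, -3.4]
width: 0.0498
gripper_force: 35.0
```

>>> servo_tool:
  motion:
    - [0.4,0,0,1.5,0,0,0]
    - [0.4,0,0,3,0,0,0]
    - [0.4,0,0,4,0,0,0]
    - [0.4,0,0,5,0,0,0]

```text
time_s: 7.3
tcp_pos: [0.645, -0.1884, 0.0284]
orientation: [[0.99, -0.143, 0.002], [-0.143, -0.99, -0.0], [0.002, -0.0, -1.0]]
contact_force: [0.2, -0.1, -4.0]
width: 0.0496
gripper_force: 35.0
```

>>> servo_tool:
  motion:
    - [0.4,0,0,1.5,0,0,0]
    - [0.4,0,0,3,0,0,0]
    - [0.4,0,0,4.5,0,0,0]
    - [0.4,0,0,6,0,0,0]
    - [0.4,0,0,6,0,0,0]

```text
time_s: 7.92
tcp_pos: [0.6448, -0.1883, 0.0221]
orientation: [[0.99, -0.143, 0.002], [-0.143, -0.99, 0.0], [0.002, -0.0, -1.0]]
contact_force: [-0.9, -0.6, -2.7]
width: 0.0496
gripper_force: 35.0
```

>>> servo_tool:
  motion:
    - [0.4,0,0,0.7,0,0,0]
    - [0.4,0,0,1.4,0,0,0]
    - [0.4,0,0,2,0,0,0]
    - [0.4,0,0,2,0,0,0]

```text
time_s: 8.43
tcp_pos: [0.645, -0.1883, 0.0203]
orientation: [[0.99, -0.143, 0.002], [-0.143, -0.99, -0.0], [0.002, -0.0, -1.0]]
contact_force: [-0.7, 0.2, -4.1]
width: 0.0497
gripper_force: 35.0
```

>>> servo_tool:
  motion:
    - [0.4,0,0,0.7,0,0,0]
    - [0.4,0,0,1.4,0,0,0]
    - [0.4,0,0,2,0,0,0]
    - [0.4,0,0,2,0,0,0]

```text
time_s: 8.93
tcp_pos: [0.6449, -0.1883, 0.0182]
orientation: [[0.99, -0.143, 0.002], [-0.143, -0.99, -0.0], [0.002, -0.0, -1.0]]
contact_force: [0.4, -1.3, -3.9]
width: 0.0499
gripper_force: 35.0
```

>>> servo_tool:
  motion:
    - [0.4,0,0,0.7,0,0,0]
    - [0.4,0,0,1.4,0,0,0]
    - [0.4,0,0,2,0,0,0]
    - [0.4,0,0,2,0,0,0]

```text
time_s: 9.43
tcp_pos: [0.645, -0.1883, 0.0163]
orientation: [[0.99, -0.143, 0.002], [-0.143, -0.99, -0.0], [0.002, -0.0, -1.0]]
contact_force: [-0.8, 0.6, -4.1]
width: 0.0498
gripper_force: 35.0
```

>>> servo_tool:
  motion:
    - [0.4,0,0,0.7,0,0,0]
    - [0.4,0,0,1.3,0,0,0]
    - [0.4,0,0,1.3,0,0,0]

```text
time_s: 9.8
tcp_pos: [0.6449, -0.1883, 0.0149]
orientation: [[0.99, -0.143, 0.002], [-0.143, -0.99, -0.0], [0.002, -0.0, -1.0]]
contact_force: [0.1, 0.2, -4.2]
width: 0.0497
gripper_force: 35.0
```

>>> servo_tool:
  motion:
    - [0.4,0,0,0.7,0,0,0]
    - [0.4,0,0,1.3,0,0,0]
    - [0.4,0,0,1.3,0,0,0]

```text
time_s: 10.18
tcp_pos: [0.6451, -0.1884, 0.0139]
orientation: [[0.99, -0.143, 0.002], [-0.143, -0.99, -0.0], [0.002, -0.0, -1.0]]
contact_force: [-0.4, 0.4, -2.3]
width: 0.0501
gripper_force: 35.0
```

>>> servo_tool:
  motion:
    - [0.4,0,0,0.4,0,0,0]
    - [0.4,0,0,0.8,0,0,0]
    - [0.4,0,0,0.8,0,0,0]

```text
time_s: 10.55
tcp_pos: [0.6451, -0.1884, 0.0138]
orientation: [[0.99, -0.143, 0.002], [-0.143, -0.99, -0.0], [0.002, -0.0, -1.0]]
contact_force: [-2.7, 1.5, 5.4]
width: 0.0498
gripper_force: 35.0
```

Contact (force rose by about 9 N at TCP z 13.8 mm, so the pedal stands on the plate). Release gently, retreat upwards.

>>> servo_tool:
  motion:
    - [0.6,0,0,0,0,0,0]
    - [0.75,0,0,0,0,0,0]
    - [0.85,0,0,0,0,0,0]
    - [0.85,0,0,-1,0,0,0]
    - [0.85,0,0,-1,0,0,0]
    - [0.85,0,0,-1,0,0,0]

```text
time_s: 11.3
tcp_pos: [0.6451, -0.1883, 0.014]
orientation: [[0.99, -0.143, 0.002], [-0.143, -0.99, -0.0], [0.002, -0.0, -1.0]]
contact_force: [-0.0, 0.1, -0.3]
width: 0.0797
gripper_force: 0.0
```

>>> servo_tool:
  motion:
    - [0.85,0,0,-10,0,0,0]
    - [0.85,0,0,-40,0,0,0]
    - [0.85,0,0,-80,0,0,0]
    - [0.85,0,0,-120,0,0,0]
    - [0.85,0,0,-160,0,0,0]
    - [0.5,0,0,-190,0,0,0]
    - [0,0,0,-200,0,0,0]
    - [0,0,0,-200,0,0,0]

```text
time_s: 12.3
tcp_pos: [0.6448, -0.1884, 0.2145]
orientation: [[0.99, -0.143, 0.003], [-0.143, -0.99, -0.001], [0.003, 0.0, -1.0]]
contact_force: [-0.1, -0.0, -0.4]
width: 0.0532
gripper_force: 0.0
```

```bash
python3 - <<'E'
from h import *
t=snap("top","pics/t2.png")["pixels"][:,:,::-1]; s=snap("scene","pics/s2.png")["pixels"][:,:,::-1]; w=snap("wrist","pics/w4.png")["pixels"][:,:,::-1]
cr=lambda i,x,y,ww,h,k:cv2.resize(i[y:y+h,x:x+ww],None,fx=k,fy=k,interpolation=cv2.INTER_CUBIC)
a=cr(s,145,190,130,120,3); b=cr(w,160,100,320,250,1.25)
m=np.zeros((700,400,3),np.uint8); m=np.hstack([np.vstack([a,np.zeros((240,390,3),np.uint8)]),np.vstack([b,np.zeros((600-b.shape[0],b.shape[1],3),np.uint8)])])
cv2.imwrite("pics/m3.png",m); 
g=R.from_euler("z",-.1435).as_matrix(); G=np.array([.6237,-.1875,0])
# jaw back with travel 20mm
M=ori(-.1435,.61); rel(G+g@[-.100+.0197-.030,0,.034],M); rel(G+g@[-.18,0,.15],M)
E
```

```text
tcp [ 0.6435 -0.1878  0.2117] target [ 0.5145 -0.1717  0.034 ] shift mm [-129.7    2.7  177.8] rot [-0.001  0.611 -0.   ] F [0.  0.3 0.6] w 0.0417
tcp [ 0.6435 -0.1878  0.2117] target [ 0.4456 -0.1618  0.15  ] shift mm [-199.5    2.5   61.9] rot [-0.001  0.611 -0.   ] F [0.  0.3 0.6] w 0.0417
```

View pics/m3.png

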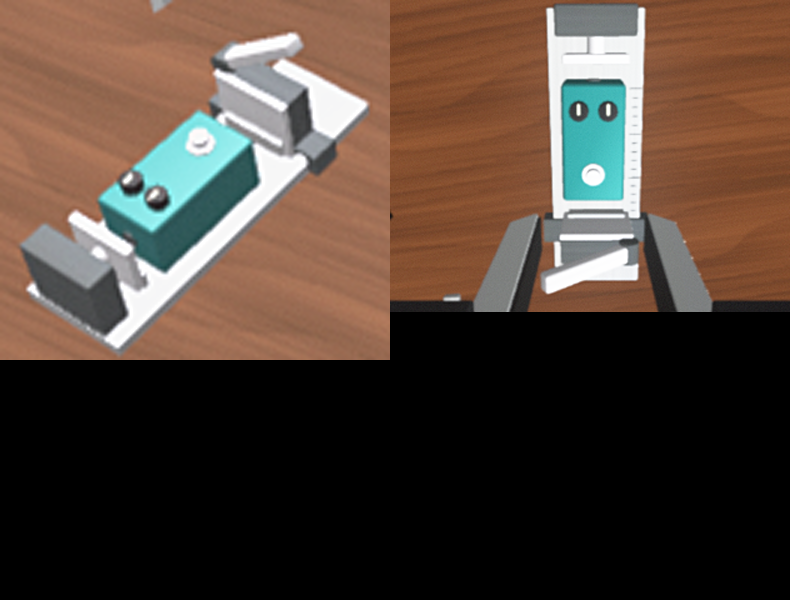

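>>> servo_tool:
  motion:
    - [0,-50,1,0,0,0.1,0]
    - [0,-100,2,0,0,0.25,0]
    - [0,-150,2.5,20,0,0.4,0]
    - [0,-200,2.5,45,0,0.55,0]
    - [0,-200,2.5,62,0,0.611,0]
    - [0,-200,2.5,62,0,0.611,0]

```text
time_s: 13.2
tcp_pos: [0.443, -0.1601, 0.1475]
orientation: [[0.812, -0.145, 0.565], [-0.122, -0.989, -0.079], [0.571, -0.005, -0.821]]
contact_force: [1.1, -0.7, 0.2]
width: 0.0002
gripper_force: 0.0
```

```bash
cat >> h.py <<'E'
g=R.from_euler("z",-.1435).as_matrix(); G=np.array([.6237,-.1875,0])
E
python3 - <<'E'
from h import *
M=ori(-.1435,.61); rel(G+g@[-.115,0,.034],M); rel(G+g@[-.16,0,.034],M); s=ctrl.sense(); print((s["tcp_pos"]-G)@g)
print("gauge x in tool", (s["orientation"].T@g[:,0]).round(3))
E
```

```text
tcp [ 0.443  -0.1601  0.1475] target [ 0.5099 -0.1711  0.034 ] shift mm [ -9.2   1.6 131.8] rot [-0.002  0.003 -0.005] F [ 1.1 -0.7  0.2] w 0.0002
tcp [ 0.443  -0.1601  0.1475] target [ 0.4653 -0.1646  0.034 ] shift mm [-46.1   1.7 106.2] rot [-0.002  0.003 -0.005] F [ 1.1 -0.7  0.2] w 0.0002
[-0.18271688  0.00125143  0.14748934]
gauge x in tool [ 0.821 -0.003  0.571]
```

>>> servo_tool:
  motion:
    - [0,-20,1,45,0,0,-0.003]
    - [0,-46,2,90,0,0,-0.003]
    - [0,-46,2,106,0,0,-0.003]
    - [0,-35,2,114,0,0,-0.003]
    - [0,-22,2,123,0,0,-0.003]
    - [0,-9,2,132,0,0,-0.003]
    - [0,-9,2,132,0,0,-0.003]

```text
time_s: 14.08
tcp_pos: [0.5175, -0.1754, 0.041]
orientation: [[0.808, -0.139, 0.573], [-0.111, -0.99, -0.084], [0.579, 0.004, -0.815]]
contact_force: [-1.0, 0.3, 0.3]
width: 0.0006
gripper_force: 0.0
```

```bash
python3 - <<'E'
from h import *
s=ctrl.sense(); print(((s["tcp_pos"]-G)@g).round(4),s["contact_force"].round(1)); print("gauge x in tool", (s["orientation"].T@g[:,0]).round(3))
E
```

```text
[-0.1069 -0.0033  0.041 ] [-1.   0.3  0.3]
gauge x in tool [0.815 0.004 0.579]
```

>>> servo_tool:
  motion:
    - [0,2,0,6,0,0,0]
    - [0,5,0,10,0,0,0]
    - [0,9,0,13,0,0,0]
    - [0,13,0,16,0,0,0]
    - [0,13,0,16,0,0,0]
    - [0,13,0,16,0,0,0]

```text
time_s: 14.82
tcp_pos: [0.5336, -0.1767, 0.0326]
orientation: [[0.81, -0.14, 0.569], [-0.114, -0.99, -0.082], [0.575, 0.001, -0.818]]
contact_force: [-0.3, 0.6, 0.2]
width: 0.0003
gripper_force: 0.0
```

```bash
python3 - <<'E'
from h import *
s=ctrl.sense(); print(((s["tcp_pos"]-G)@g).round(4),(s["contact_force"]@g).round(1)); print("gauge x in tool", (s["orientation"].T@g[:,0]).round(3))
E
```

```text
[-0.0908 -0.0022  0.0326] [-0.4  0.5  0.2]
gauge x in tool [0.818 0.003 0.575]
```

>>> servo_tool:
  motion:
    - [0,1.6,0,1.2,0,0,0]
    - [0,3.3,0,2.3,0,0,0]
    - [0,5.7,0,4,0,0,0]
    - [0,8.2,0,5.8,0,0,0]
    - [0,10.6,0,7.5,0,0,0]
    - [0,13.1,0,9.2,0,0,0]
    - [0,14.7,0,10.4,0,0,0]
    - [0,16.4,0,11.5,0,0,0]

```text
time_s: 15.82
tcp_pos: [0.5529, -0.1794, 0.0324]
orientation: [[0.81, -0.14, 0.569], [-0.114, -0.99, -0.082], [0.575, 0.002, -0.818]]
contact_force: [-5.9, 0.3, 4.7]
width: 0.0005
gripper_force: 3.1
```

```bash
cat > q.py <<'E'
from h import *
s=ctrl.sense(); print(((s["tcp_pos"]-G)@g).round(4),(s["contact_force"]@g).round(1)); print("gauge x in tool", (s["orientation"].T@g[:,0]).round(3))
E
python3 q.py
```

```text
[-0.0712 -0.0021  0.0324] [-5.9 -0.5  4.7]
gauge x in tool [0.818 0.003 0.575]
```

>>> servo_tool:
  motion:
    - [0,1.6,0,1.2,0,0,0]
    - [0,3.3,0,2.3,0,0,0]
    - [0,5.3,0,3.7,0,0,0]
    - [0,7.3,0,5.2,0,0,0]
    - [0,9.4,0,6.6,0,0,0]
    - [0,11.4,0,8,0,0,0]
    - [0,12.3,0,8.6,0,0,0]
    - [0,13.1,0,9.2,0,0,0]

```text
time_s: 16.82
tcp_pos: [0.5684, -0.1815, 0.0323]
orientation: [[0.811, -0.14, 0.569], [-0.114, -0.99, -0.082], [0.574, 0.001, -0.819]]
contact_force: [-8.1, 0.5, 6.6]
width: 0.0005
gripper_force: 4.4
```

```bash
python3 q.py
```

```text
[-0.0556 -0.002   0.0323] [-8.1 -0.6  6.6]
gauge x in tool [0.819 0.003 0.574]
```

>>> servo_tool:
  motion:
    - [0,0.8,0,0.6,0,0,0]
    - [0,1.6,0,1.2,0,0,0]
    - [0,2.5,0,1.7,0,0,0]
    - [0,3.3,0,2.3,0,0,0]

```text
time_s: 17.32
tcp_pos: [0.5723, -0.1821, 0.0323]
orientation: [[0.811, -0.14, 0.569], [-0.114, -0.99, -0.082], [0.574, 0.001, -0.819]]
contact_force: [-9.2, 0.2, 6.6]
width: 0.0007
gripper_force: 4.4
```

>>> servo_tool:
  motion:
    - [0,0.8,0,0.6,0,0,0]
    - [0,1.6,0,1.2,0,0,0]
    - [0,2.5,0,1.7,0,0,0]
    - [0,2.5,0,1.7,0,0,0]

```text
time_s: 17.82
tcp_pos: [0.575, -0.1825, 0.0323]
orientation: [[0.811, -0.14, 0.568], [-0.114, -0.99, -0.082], [0.574, 0.001, -0.819]]
contact_force: [-11.1, -0.0, 6.8]
width: 0.0003
gripper_force: 5.3
```

```bash
python3 q.py
```

```text
[-0.0489 -0.002   0.0323] [-11.   -1.6   6.8]
gauge x in tool [0.819 0.003 0.574]
```

>>> servo_tool:
  motion:
    - [0,0.8,0,0.6,0,0,0]
    - [0,1.6,0,1.2,0,0,0]
    - [0,2.5,0,1.7,0,0,0]
    - [0,2.5,0,1.7,0,0,0]
    - [0,2.5,0,1.7,0,0,0]

```text
time_s: 18.45
tcp_pos: [0.5775, -0.1828, 0.0321]
orientation: [[0.811, -0.14, 0.568], [-0.114, -0.99, -0.081], [0.574, 0.001, -0.819]]
contact_force: [-15.6, 1.1, 10.9]
width: 0.0003
gripper_force: 7.2
```

```bash
python3 q.py
```

```text
[-0.0464 -0.0019  0.0321] [-15.6  -1.2  10.9]
gauge x in tool [0.819 0.003 0.574]
```

>>> servo_tool:
  motion:
    - [0,0.5,0,0.35,0,0,0]
    - [0,0.8,0,0.6,0,0,0]
    - [0,0.8,0,0.6,0,0,0]
    - [0,0.8,0,0.6,0,0,0]
    - [0,0.8,0,0.6,0,0,0]

```text
time_s: 19.08
tcp_pos: [0.5783, -0.1828, 0.0321]
orientation: [[0.811, -0.14, 0.568], [-0.114, -0.99, -0.081], [0.573, 0.001, -0.819]]
contact_force: [-16.0, 0.4, 12.0]
width: 0.0004
gripper_force: 8.3
```

```bash
python3 q.py; python3 - <<'E'
from h import *
s=snap("scene","pics/s3.png")["pixels"][:,:,::-1]
cv2.imwrite("pics/m4.png",cv2.resize(s[190:310,145:275],None,fx=5,fy=5,interpolation=cv2.INTER_CUBIC))
E
```

```text
[-0.0456 -0.0019  0.0321] [-15.9  -1.8  12. ]
gauge x in tool [0.819 0.003 0.573]
```

View pics/m4.png

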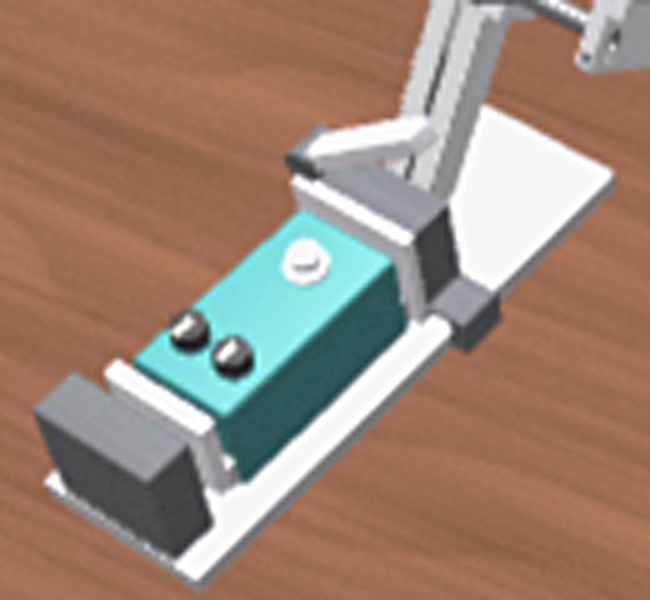

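>>> servo_tool:
  motion:
    - [0,-2,0,-1.4,0,0,0]
    - [0,-8,0,-6,0,0,0]
    - [0,-25,0,-17,0,0,0]
    - [0,-45,0,-32,0,0,0]
    - [0,-25,0,-90,0,0,0]
    - [0,-5,0,-150,0,-0.1,0]
    - [0,-5,0,-180,0,-0.2,0]
    - [0,-5,0,-180,0,-0.3,0]

```text
time_s: 20.12
tcp_pos: [0.4753, -0.1698, 0.1825]
orientation: [[0.94, -0.141, 0.309], [-0.132, -0.99, -0.05], [0.313, 0.006, -0.95]]
contact_force: [-0.3, 0.3, -0.7]
width: 0.0003
gripper_force: 0.0
```

```bash
python3 q.py; python3 - <<'E'
from h import *
M=ori(-.1435,0); tr=.060
rel(G+g@[-.085+tr,.026,.16],M)
E
```

```text
[-0.1494 -0.0037  0.1825] [-0.4  0.3 -0.7]
gauge x in tool [0.95  0.002 0.313]
tcp [ 0.4753 -0.1698  0.1825] target [ 0.6027 -0.1582  0.16  ] shift mm [111.2 -29.6  60.2] rot [ 0.006 -0.319  0.003] F [-0.3  0.3 -0.7] w 0.0003
```

>>> servo_tool:
  motion:
    - [0,15,-10,-10,0,-0.1,0]
    - [0,45,-20,0,0,-0.22,0]
    - [0,80,-30,30,0,-0.319,0.003]
    - [0,111,-30,60,0.006,-0.319,0.003]
    - [0,111,-30,60,0.006,-0.319,0.003]
    - [0,111,-30,60,0.006,-0.319,0.003]

```text
time_s: 20.88
tcp_pos: [0.6, -0.1555, 0.1541]
orientation: [[0.99, -0.142, -0.006], [-0.142, -0.99, 0.006], [-0.007, -0.005, -1.0]]
contact_force: [0.5, 0.4, 0.2]
width: 0.0002
gripper_force: 0.0
```

```bash
python3 q.py; python3 - <<'E'
from h import *
M=ori(-.1435,0); tr=.060
rel(G+g@[-.085+tr,.025,.16],M)
s=snap("scene","pics/s4.png")["pixels"][:,:,::-1]; w=snap("wrist","pics/w5.png")["pixels"][:,:,::-1]
a=cv2.resize(s[180:310,145:275],None,fx=3,fy=3,interpolation=cv2.INTER_CUBIC)
b=cv2.resize(w[100:480,150:490],(349,390))
cv2.imwrite("pics/m5.png",np.hstack([a,b]))
E
```

```text
[-0.028   0.0282  0.1541] [0.4 0.5 0.2]
gauge x in tool [ 1.     0.001 -0.007]
tcp [ 0.6    -0.1555  0.1541] target [ 0.6025 -0.1592  0.16  ] shift mm [ 3.   3.2 -5.9] rot [-0.005  0.007  0.001] F [0.5 0.4 0.2] w 0.0002
```

View pics/m5.png

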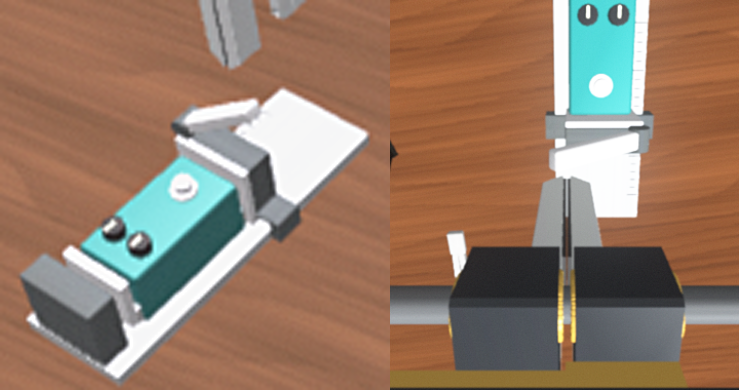

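```bash
python3 - <<'E'
from h import *
W=np.load("pics/w5.npz")
for tr in(.055,.06,.065):
  for a in(0,.1): t=np.pi/4-a; print(tr,a,proj(W,G+g@[-.085+tr,-.026+.08*np.cos(t),.068+.08*np.sin(t)]).round(0))
E
```

```text
0.055 0 [[318. 270.]]
0.055 0.1 [[310. 266.]]
0.06 0 [[318. 263.]]
0.06 0.1 [[310. 259.]]
0.065 0 [[318. 255.]]
0.065 0.1 [[310. 252.]]
```

>>> servo_tool:
  motion:
    - [0,3,3,8,-0.005,0.007,0]
    - [0,3,3,18,-0.005,0.007,0]
    - [0,3,3,26,-0.005,0.007,0]
    - [0,3,3,34,-0.005,0.007,0]
    - [0,3,3,42,-0.005,0.007,0]
    - [0,3,3,48,-0.005,0.007,0]

```text
time_s: 21.72
tcp_pos: [0.6033, -0.1589, 0.1059]
orientation: [[0.99, -0.142, 0.001], [-0.142, -0.99, -0.0], [0.001, 0.0, -1.0]]
contact_force: [0.2, -0.5, 1.3]
width: 0.0007
gripper_force: 0.6
```

```bash
python3 q.py
```

```text
[-0.0243  0.0254  0.1059] [ 0.3 -0.5  1.3]
gauge x in tool [1.    0.001 0.001]
```

Contact with the lever; fold it down to about z 73 mm.

>>> servo_tool:
  motion:
    - [0,0,0,5,0,0,0]
    - [0,0,0,11,0,0,0]
    - [0,0,0,17,0,0,0]
    - [0,0,0,22,0,0,0]
    - [0,0,0,26,0,0,0]
    - [0,0,0,29,0,0,0]
    - [0,0,0,30,0,0,0]
    - [0,0,0,30,0,0,0]

```text
time_s: 22.72
tcp_pos: [0.6029, -0.1591, 0.076]
orientation: [[0.99, -0.142, 0.001], [-0.142, -0.99, -0.001], [0.001, 0.001, -1.0]]
contact_force: [0.9, 0.1, -0.2]
width: 0.0008
gripper_force: 0.0
```

```bash
python3 q.py
```

```text
[-0.0246  0.0251  0.076 ] [ 0.9  0.3 -0.2]
gauge x in tool [1.    0.001 0.001]
```

>>> servo_tool:
  motion:
    - [0,0,0,1,0,0,0]
    - [0,0,0,2,0,0,0]
    - [0,0,0,3,0,0,0]
    - [0,0,0,3.5,0,0,0]
    - [0,0,0,3.5,0,0,0]

```text
time_s: 23.35
tcp_pos: [0.6031, -0.1589, 0.0732]
orientation: [[0.99, -0.142, 0.001], [-0.142, -0.99, -0.0], [0.001, 0.0, -1.0]]
contact_force: [-2.1, 1.6, 3.7]
width: 0.0007
gripper_force: 2.3
```

```bash
python3 q.py; python3 - <<'E'
from h import *
s=snap("scene","pics/s6.png")["pixels"][:,:,::-1]; w=snap("wrist","pics/w6.png")["pixels"][:,:,::-1]
a=cv2.resize(s[180:310,145:275],None,fx=3,fy=3,interpolation=cv2.INTER_CUBIC)
b=cv2.resize(w[100:480,150:490],(349,390))
cv2.imwrite("pics/m6.png",np.hstack([a,b]))
E
```

```text
[-0.0245  0.0254  0.0732] [-2.3  1.2  3.7]
gauge x in tool [1.    0.001 0.001]
```

>>> servo_tool:
  motion:
    - [0,0,0,0.5,0,0,0]
    - [0,0,0,1,0,0,0]
    - [0,0,0,1,0,0,0]
    - [0,0,0,1,0,0,0]

```text
time_s: 23.95
tcp_pos: [0.6032, -0.1589, 0.073]
orientation: [[0.99, -0.142, 0.001], [-0.142, -0.99, -0.0], [0.001, 0.0, -1.0]]
contact_force: [-4.4, 2.5, 9.2]
width: 0.0005
gripper_force: 4.4
```

>>> servo_tool:
  motion:
    - [0,0,0,-3,0,0,0]
    - [0,0,0,-20,0,0,0]
    - [0,0,0,-60,0,0,0]
    - [0,0,0,-100,0,0,0]
    - [0,0,0,-140,0,0,0]
    - [0,0,0,-150,0,0,0]
    - [0,0,0,-150,0,0,0]

```text
time_s: 24.82
tcp_pos: [0.6032, -0.159, 0.2221]
orientation: [[0.99, -0.142, 0.002], [-0.142, -0.99, -0.001], [0.002, 0.001, -1.0]]
contact_force: [-0.1, -0.5, 0.0]
width: 0.0005
gripper_force: 0.0
```

```bash
python3 - <<'E'
from h import *
c=snap("wrist","pics/w7.png")
# lever bar corners if down (0) or at given remaining angle; sample grey level along bar line and just beyond the tip
gr=cv2.cvtColor(np.ascontiguousarray(c["pixels"]),cv2.COLOR_RGB2GRAY)
for a in(0,.1,.3,.7):
    P=[G+g@[-.085+.0605,-.026+r*np.cos(a)-.005*np.sin(a),.068+r*np.sin(a)+.005*np.cos(a)] for r in(.01,.03,.05,.07,.076,.086,.095)]
    uv=proj(c,P).round().astype(int); print(a,uv[[0,4]].tolist(),[int(gr[v,u]) if 0<=v<480 and 0<=u<640 else None for u,v in uv])
u,v=proj(c,G+g@[-.085+.0605,.026,.073])[0].round().astype(int); print(u,v)
print("y profile rows",[ [int(gr[v+d,u+e]) for e in range(-60,61,6)] for d in range(-24,25,4)])
E
```

```text
0 [[365, 221], [296, 221]] [255, 255, 255, 255, 255, 127, 125]
0.1 [[365, 221], [296, 223]] [255, 255, 255, 255, 255, 129, 121]
0.3 [[367, 222], [299, 227]] [255, 255, 255, 255, 255, 127, 127]
0.7 [[371, 222], [317, 235]] [126, 255, 167, 255, 254, 126, 127]
321 221
y profile rows [[114, 121, 117, 125, 129, 122, 125, 128, 243, 254, 143, 190, 190, 193, 197, 198, 200, 202, 181, 254, 153], [120, 121, 119, 119, 122, 123, 130, 85, 213, 255, 170, 161, 163, 157, 159, 157, 167, 168, 175, 255, 111], [111, 114, 121, 123, 126, 125, 126, 162, 158, 163, 189, 189, 192, 195, 197, 197, 199, 204, 208, 212, 166], [119, 119, 119, 122, 122, 126, 133, 164, 165, 159, 255, 255, 255, 255, 255, 255, 255, 255, 241, 220, 126], [113, 118, 122, 121, 129, 128, 200, 202, 200, 206, 204, 208, 209, 212, 216, 219, 218, 220, 150, 153, 167], [114, 122, 127, 125, 128, 130, 255, 255, 255, 255, 255, 255, 255, 255, 255, 255, 255, 255, 255, 158, 167], [129, 128, 124, 129, 127, 127, 255, 255, 255, 255, 255, 255, 255, 255, 255, 255, 255, 255, 255, 156, 162], [118, 121, 124, 126, 132, 132, 255, 255, 255, 255, 255, 255, 255, 255, 255, 255, 255, 255, 255, 161, 162], [123, 125, 129, 128, 122, 124, 118, 120, 184, 254, 156, 158, 157, 160, 163, 161, 160, 159, 122, 159, 157], [120, 115, 111, 120, 122, 126, 130, 133, 188, 254, 255, 255, 255, 255, 255, 255, 255, 255, 255, 255, 127], [113, 119, 121, 124, 125, 123, 129, 133, 184, 254, 254, 254, 254, 254, 254, 254, 254, 254, 252, 249, 138], [112, 115, 116, 119, 122, 122, 127, 127, 174, 254, 254, 254, 254, 254, 254, 254, 254, 254, 254, 254, 138], [117, 117, 112, 121, 119, 127, 133, 138, 178, 254, 254, 254, 254, 254, 254, 254, 254, 254, 254, 254, 135]]
```

```bash
python3 - <<'E'
from h import *
n=snap("scene","pics/s8.png")["pixels"].astype(int); o=np.load("pics/s3.npz")["pixels"].astype(int); s0=np.load("pics/s2.npz")["pixels"].astype(int)
b=(slice(255,295),slice(150,205))
print("anvil diff now-pressed",np.abs(n[b]-o[b]).mean().round(2),"now-before push",np.abs(n[b]-s0[b]).mean().round(2))
s=ctrl.sense(); print(s["tcp_pos"].round(3),s["contact_force"].round(1),s["time_s"])
E
```

```text
anvil diff now-pressed 1.28 now-before push 26.83
[ 0.602 -0.158  0.22 ] [-0.5 -0.1 -0. ] 24.925
```

The anvil is still pushed back as far as when the jaw was pressed, and the lever is flat. Handing in.

```bash
python3 -c "
from workcell import ctrl
print(ctrl.hand_in())"
```

```text
the job is handed in; nothing more can be done
None
```

I handed the job in at about 25 s: the pedal is set flat on the caliper plate, clamped between jaw and anvil, with the lock lever folded down and the robot clear; the hand-in returned no verdict, and the clamp force was inferred from wrist force and images, not measured directly.

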